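# Lock the levelling jack with its jam nut

## Robot

A 6-joint arm with a two-finger parallel gripper is mounted at the origin on the work surface. World frame = base frame: x ahead of the robot, y to its left, z up, the work surface at z = 0. Lengths are in mm, angles in rad, forces in N, time in s.
With the tool pointing down it reaches from about 275 to 1000 mm from the base axis. Payload 8.4 kg.
Tool frame: the origin (TCP) lies midway between the tips of the shut fingers; the grasp point (between the pads) lies 19 mm behind it; z points along the fingers, y is the direction in which the jaws open and shut (so a half turn about z gives the same grasp; the last joint's range is limited). The gripper opens to 85 mm and grips with 20 to 120 N. Pads are 22 mm wide; open, the fingers measure 114 mm over their backs; the gripper's body (76 mm by 85 mm) begins 54 mm behind the grasp point. The pads swing forward as they close: fully open they stand 13 mm farther back than shut.
Start: joints at [1.228, 0.353, 1.633, -0, 1.155, -0.002], TCP at [208.899, 589.058, 231.281] pointing down, gripper open.
Joint ranges: [-2.63, 2.63], [-0.92, 2.1], [0.06, 2.66], [-1.3, 4.44], [0, 2.69], [-3.02, 3.02]. Speed limits (rad/s): [2.22, 2.22, 2.79, 3.14, 3.14, 3.14].

## Interface

Orientations are given as [roll, pitch, yaw] about the fixed x, y, z axes, in that order (R = Rz(yaw) Ry(pitch) Rx(roll)).
In Python, from rig import r gives the robot as it stands. The module is installed in compiled form; this text tells all that it offers.
- The arm moves only by the tool drive_tool, never from a script. Its argument "moves" is a list of rows, each a list of 3 entries, a list of its own where there are three numbers: the closure, from 0 (fully open) to 1 (shut), then the shift along the tool's x, y, z in cm, then the turn about the tool's z in degrees. In form: [[claw, [dx, dy, dz], roll], ...]. A call has 1 to 12 rows; each row is the pose to reach, as a shift and turn from the pose measured when the call began, along the tool's axes at that moment; what a row does not reach only later rows make up. A row lasts 1/8 s, in which the tool goes at most 62.5 mm and 10.7 degrees, less where a joint would pass 70% of its speed; a pose out of reach is approached as far as the arm can. A call with a gripper value outside its range is refused whole. The fingers move at their own pace and stop on an object; "grip_force" is the grip in N (left out, the last holds). Time passes only in rows, so rows that repeat a pose let the fingers close. It gives the time, the measured TCP pose, the force and the opening at its end, in the units of the state.
- r.sense(): the state, without advancing time (a new reading comes with each control period).
- r.grab_frame(name): name is "scene" or "top" or "wrist"; returns a dict with "color" (480x640x3 uint8, red, green, blue), "fx", "fy", "cx", "cy" (pixels), "pose" (4x4, takes a point from camera to world coordinates); the wrist camera has in their place "hand_eye" (4x4, takes a point from camera to tool coordinates, whose origin is the TCP and whose axes are the flange's). Camera axes: x right, y up, looking along -z (the intrinsics and any distortion apply to the point x, -y, -z); pixel columns grow to the right and rows downward; lengths in mm; the calibration is good to about 2 mm. A picture is of the moment at which its call begins: read the wrist's pose just before it. There is no depth.
- r.sign_off(): hands the job in, once; it reports no verdict.
Trained networks look in the newest picture that a camera, given by its name, has taken for a name from the list of things; names that differ only in an ending like _2 or _b are one class to them, and where a whole thing is asked for, a point or a joint stands for the part that bears it (a point fixed in the world has none). Each returns a list of dicts, best first, with "score" (0 to 1); they miss things now and then, are a little off and sometimes report something else, mostly with a low value. They report only what shows in the picture. A call takes as long as a camera call. They do not tell look-alikes from the thing itself.
- r.outline_of(thing, camera): "mask" (480x640 bool, what is visible of it) and "at" ([column, row] in pixels, amid what is visible of it).
- r.spot_point(thing, camera): "at" ([column, row] in pixels: a listed point, or the origin of a listed thing).
The state is a dict: "clock": time; "qpos": joint angles; "qvel": joint speeds; "joint_efforts": joint torques, N m; "eef_pos": TCP position; "tcp_rot": TCP orientation; "contact_force": force on the tool from outside, world axes, zero at the start; "wrist_torque": the same for the moment, N m; "opening": opening from 0.0 (shut) to 1.0 (fully open).
Only numpy, scipy, OpenCV 4.12 (cv2) and the standard library are available. Lean on these libraries where they do the work, as an engineer would, in place of code of your own. Each camera call takes 0.05 s, during which the arm holds its last target.

## Task

Lock the levelling jack on the joinery bench: lay the larger of the two steel fork keys flat over the tongue on top of the jack's screw, with its handle lying in the jack's open saddle, so that the screw cannot turn. Then swing the locknut's lever clockwise (seen from above) until the nut is tight, without letting the screw turn round with it. Leave the key lying in place on the jack.

Things in the scene. Friction and masses are not known exactly. Their poses are not given: they have to be found in the camera images.
- jack: Green jack fixed to the bench. Origin: bench top, on the screw's axis; x points to the saddle. Screw: round shoulder, radius 30, top at z 91 mm; on it a tongue 44 long (along jack x at start), 16 thick, top z 113. Saddle: open U at x 130 (14 thick), floor z 91, posts to z 125 with inner faces at y -20, +20. Base plate 210 x 90 x 12 (x -50 to 160). Locknut below the shoulder, z 52 to 72.
- holding_key: Larger loose steel fork key, 0.3 to 0.5 kg, flat on the bench, 210 x 50 mm. Origin: middle of the slot, underside; x along the handle. Slot 22 wide, x -30 to 30, open at -x; prongs and bridge 14 thick, bridge to x 48. Handle 18 wide, 20 tall, x 46 to 180; balance at x 70. In use: origin on the screw axis, underside at z 91, x along jack x. The small key (28 wide, slot 10) does not fit.
- stop_screw (a joint): Turn of the screw in the jack, rad, positive clockwise seen from above; 0 at the start. It turns easily (0.04 N m) and with no key on it goes round with the nut. With the key on the tongue and its handle in the saddle it has about 0.25 rad of play either way.
- locknut (a joint): Turn of the dark hexagonal locknut on the screw, rad, positive clockwise seen from above (tightening). Starts slack at 0 to 0.5; tight at a hard stop at 1.5. Stiff (0.4 N m), stays where left. Its lever's direction, counter-clockwise from jack x, is 2.793 minus locknut minus stop_screw; it swings clear of the saddle.
- lever_handle (a point): Top centre of the upright round handle at the end of the locknut's lever: 14 mm in diameter, from z 62 to 107 mm above the bench, 110 mm from the screw's axis. The lever is a dark level bar 10 mm thick at z 62.
Things that resemble listed ones, but are neither listed nor needed, are in the scene too. Leave any purple look-alike of the holding_key alone.

How it is judged:
By the outcome, as a careful person would: the job done as asked, in the order asked, and still so for the second after the job is handed in, with the robot touching nothing.
It also fails if it takes over 64 s, if anything falls off the work surface, if the arm or the gripper's body presses on something with over 40 N, if the wrist force passes 120 N, or if a joint passes its speed limit or range.

## Working session

There is one attempt and no reset: what is moved stays moved. The work goes in short steps, Python scripts to look and compute and a tool call to move; the robot and the scene stay as the last step left them, time stands still between calls to the robot, and variables do not carry over. Pictures are saved under pics/ and viewed, and the job is handed in when it is done.

Besides the shell and the picture viewer there is one more tool, called as a command line: name --argument value ..., lists and objects as JSON in quotes. drive_tool: Moves the arm, as the interface text tells. Its arguments: {"type":"object","properties":{"moves":{"type":"array"},"grip_force":{"type":"number"}},"required":["moves"]}

```bash
mkdir -p pics; cat > h.py <<'E'
import numpy as np, cv2
from rig import r
def save(n,f):
    cv2.imwrite(f'pics/{n}.png',cv2.cvtColor(f['color'],cv2.COLOR_RGB2BGR))
def ray(f,px,P=None):
    P=f['pose'] if P is None else P
    d=np.array([(px[0]-f['cx'])/f['fx'],-(px[1]-f['cy'])/f['fy'],-1.])
    return P[:3,3],P[:3,:3]@d
def at(f,px,z,P=None):
    o,d=ray(f,px,P); return (o+d*(z-o[2])/d[2])
def proj(f,p,P=None):
    P=f['pose'] if P is None else P
    q=np.linalg.inv(P)@np.append(p,1); return np.array([f['cx']+f['fx']*q[0]/-q[2], f['cy']-f['fy']*q[1]/-q[2]])
E
python3 - <<'E'
from h import *
print(r.sense())
for c in ['scene','top']:
    f=r.grab_frame(c); save(c+'0',f); print(c,{k:f[k] for k in f if k!='color'})
    for t in ['holding_key','jack']:
        for d in r.outline_of(t,c): print(c,t,'out',d['score'],d['at'],d['mask'].sum())
    for t in ['holding_key','jack','lever_handle']:
        for d in r.spot_point(t,c): print(c,t,'spot',d['score'],d['at'])
E
```

```text
{'clock': 0.0, 'qpos': array([ 1.22759343e+00,  3.53648284e-01,  1.63414018e+00, -1.70541970e-05,
        1.15520733e+00, -2.40311829e-03]), 'qvel': array([ 0.00060357, -0.00050056, -0.00033246,  0.00176448,  0.00042501,
        0.00174664]), 'joint_efforts': array([ 5.60173557e-04, -6.05237103e+01, -3.42088187e+01,  1.08225527e-04,
        8.93724005e-03, -4.69328529e-05]), 'eef_pos': array([208.74518099, 588.59814154, 230.55901457]), 'tcp_rot': array([-3.14018948e+00,  1.22208902e-05,  2.80079978e+00]), 'contact_force': array([ 0.3877137 , -0.27574669,  0.65974394]), 'wrist_torque': array([ 0.01786639,  0.01629537, -0.01519366]), 'opening': 1.00012493384953}
scene {'fx': 585.2316878080186, 'fy': 585.2316878080186, 'cx': 328.8342062470717, 'cy': 234.88890301849187, 'pose': array([[ 5.20896096e-01, -5.56808556e-01,  6.47017380e-01,
         1.14260792e+03],
       [ 8.53589707e-01,  3.46158650e-01, -3.89305537e-01,
        -5.25805253e+02],
       [-7.20200910e-03,  7.55075110e-01,  6.55598741e-01,
         8.40619937e+02],
       [ 0.00000000e+00,  0.00000000e+00,  0.00000000e+00,
 
[... 543 characters left out ...]
255703e-03,  9.82224821e-01, -1.87704042e-01,
         1.88267752e+02],
       [-9.99984230e-01,  2.26727096e-03,  5.13804966e-03,
        -7.57452597e+01],
       [ 5.47229583e-03,  1.87694595e-01,  9.82212194e-01,
         1.26214407e+03],
       [ 0.00000000e+00,  0.00000000e+00,  0.00000000e+00,
         1.00000000e+00]])}
top holding_key out 0.82 [199.2, 304.2] 1412
top holding_key out 0.72 [352.5, 200.0] 1246
top holding_key out 0.68 [466.7, 328.6] 1472
top jack out 0.64 [256.8, 159.5] 4550
top holding_key spot 0.83 [352.8, 220.9]
top holding_key spot 0.82 [443.7, 327.6]
top holding_key spot 0.73 [192.5, 331.3]
top jack spot 0.63 [258.6, 185.7]
top lever_handle spot 0.64 [237.7, 223.9]
```

View pics/scene0.png

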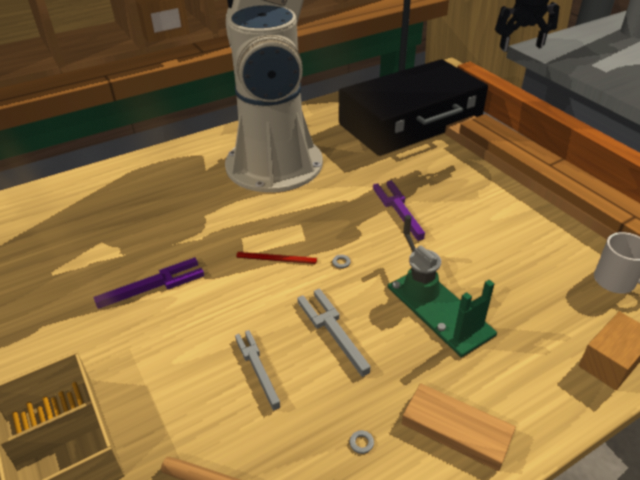

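View pics/top0.png

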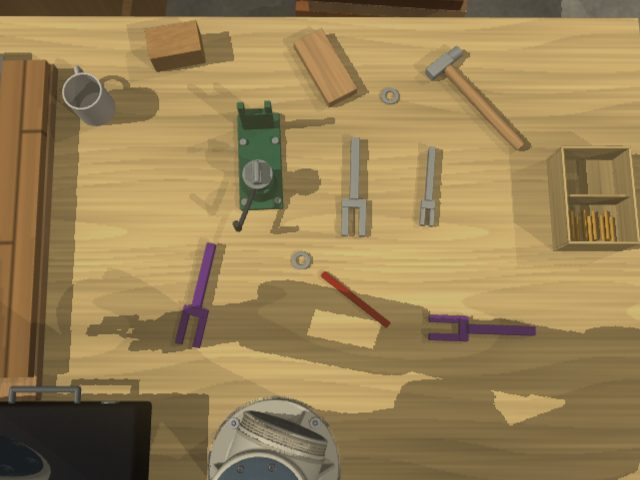

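The top view shows three fork-key candidates besides the small one. The grey larger key is at about (353,190), with its prongs toward the robot. The small grey key is at (430,185), and the purple look-alikes are at (197,300) and (480,328). The jack is at (258,175) with its saddle pointing up the image (+x) and its lever handle at (238,225). Next I fit poses from the masks.

```bash
cat >> h.py <<'E'
from scipy.optimize import minimize
def boxes_sil(f,boxes,T,P=None,S=4):
    m=np.zeros((480*S//1,640*S//1),np.uint8)
    for (x0,x1,y0,y1,z0,z1) in boxes:
        c=np.array([[x,y,z] for x in(x0,x1) for y in(y0,y1) for z in(z0,z1)],float)
        c=c@T[:3,:3].T+T[:3,3]
        u=np.array([proj(f,p,P) for p in c])
        h=cv2.convexHull((u*S).astype(np.float32)).astype(np.int32)
        cv2.fillConvexPoly(m,h,1)
    return cv2.resize(m*255,(640,480),interpolation=cv2.INTER_AREA)/255.
KEY=[(-30,48,11,25,0,14),(-30,48,-25,-11,0,14),(30,48,-25,25,0,14),(46,180,-9,9,0,20)]
JACK=[(-50,160,-45,45,0,12),(123,137,20,34,0,125),(123,137,-34,-20,0,125),(123,137,-34,34,0,91),(-22,22,-8,8,91,113),(-21,21,-21,21,12,91)]
def Tm(x,y,yaw,z=0):
    c,s=np.cos(yaw),np.sin(yaw); return np.array([[c,-s,0,x],[s,c,0,y],[0,0,1,z],[0,0,0,1.]])
def fit(views,boxes,x0,z=0):
    def cost(p):
        t=0
        for f,m,P in views:
            s=boxes_sil(f,boxes,Tm(*p,z),P); t+=1-np.minimum(s,m).sum()/np.maximum(s,m).sum()
        return t
    x0=np.array(x0,float)
    sim=np.vstack([x0]+[x0+d for d in np.diag([12,12,.12])])
    b=minimize(cost,x0,method='Nelder-Mead',options=dict(initial_simplex=sim,xatol=.1,fatol=1e-4,maxiter=150))
    return b.x,b.fun/len(views)
E
python3 - <<'E'
from h import *
ft=r.grab_frame('top'); fs=r.grab_frame('scene')
def pick(t,c,px):
    ds=r.outline_of(t,c); d=min(ds,key=lambda d:np.hypot(*(np.array(d['at'])-px))); return d['mask'].astype(float)
kt=pick('holding_key','top',(352,200)); ks=pick('holding_key','scene',(333,324))
g=at(ft,(353,217),7); print(g)
for v in ([(ft,kt,None)],[(fs,ks,None)],[(ft,kt,None),(fs,ks,None)]): print('key',fit(v,KEY,[g[0],g[1],0]))
jt=pick('jack','top',(257,160)); js=pick('jack','scene',(441,302))
g=at(ft,(258,175),100);print(g)
for v in ([(ft,jt,None)],[(fs,js,None)],[(ft,jt,None),(fs,js,None)]): print('jack',fit(v,JACK,[g[0],g[1],0]))
print('lever',at(ft,(237.7,223.9),107),at(fs,(405.1,217.3),107))
for n,f,m in(('top',ft,jt+kt),('scene',fs,js+ks)):
    o=f['color'].copy(); o[m>0]=o[m>0]//2+np.array([127,0,0],np.uint8); f['color']=o; save(n+'_m',f)
    o=cv2.cvtColor(o,cv2.COLOR_RGB2BGR); 
    o=o[80:260,200:400] if n=='top' else o[170:370,290:510]
    cv2.imwrite(f'pics/{n}_m.png',cv2.resize(o,None,fx=2.7,fy=2.7))
E
```

```text
[ 491.33289053 -159.49386411    7.        ]
key (array([ 4.81256730e+02, -1.61000239e+02, -2.79834027e-02]), np.float64(0.08766667383048166))
key (array([ 4.79954793e+02, -1.58253096e+02, -3.57013054e-02]), np.float64(0.05562297233710589))
key (array([ 4.81171103e+02, -1.59524527e+02, -3.06254202e-02]), np.float64(0.10588356549673439))
[552.16940952  30.3371338  100.        ]
jack (array([5.58174065e+02, 3.24067824e+01, 4.89182462e-02]), np.float64(0.05654237537933837))
jack (array([5.55375238e+02, 3.63797461e+01, 3.48675471e-02]), np.float64(0.09151543464512413))
jack (array([5.57640503e+02, 3.27443512e+01, 4.89111174e-02]), np.float64(0.08302803027102079))
lever [453.15093312  66.4430319  107.        ] [452.9390905   65.57177149 107.        ]
```

```bash
cat >> h.py <<'E'
from scipy.spatial.transform import Rotation as Ro
def rel(target,yaw=None,down=True):
    s=r.sense(); R=Ro.from_euler('xyz',s['tcp_rot']).as_matrix()
    d=R.T@(np.array(target,float)-s['eef_pos'])/10
    cy=s['tcp_rot'][2]
    roll=None if yaw is None else -np.degrees((yaw-cy+np.pi/2)%np.pi-np.pi/2)
    print('pos',s['eef_pos'].round(1),'rot',s['tcp_rot'].round(3),'F',s['contact_force'].round(1),'op',round(s['opening'],3),'t',s['clock'],'q6',s['qpos'][5].round(2))
    print('shift cm',d.round(2),'roll deg',roll)
E
python3 - <<'E'
from h import *
rel([553,-161.7,200],3.11)
E
```

```text
pos [208.9 589.1 231.3] rot [ 3.142 -0.     2.801] F [ 0.7 -0.8 -1. ] op 1.004 t 0.9 q6 -0.0
shift cm [-57.52 -59.26   3.13] roll deg -17.715383704895043
```

View pics/top_m.png

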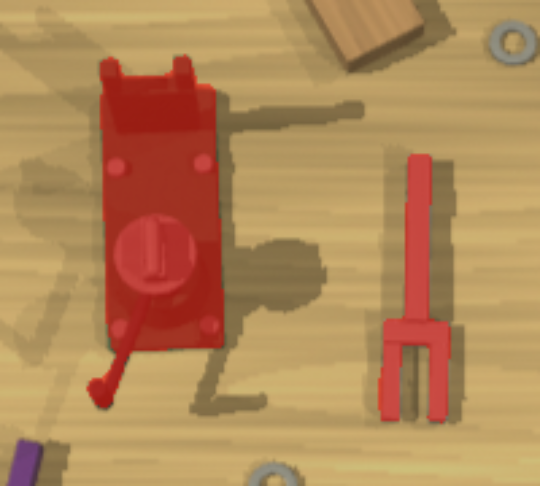

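View pics/scene_m.png

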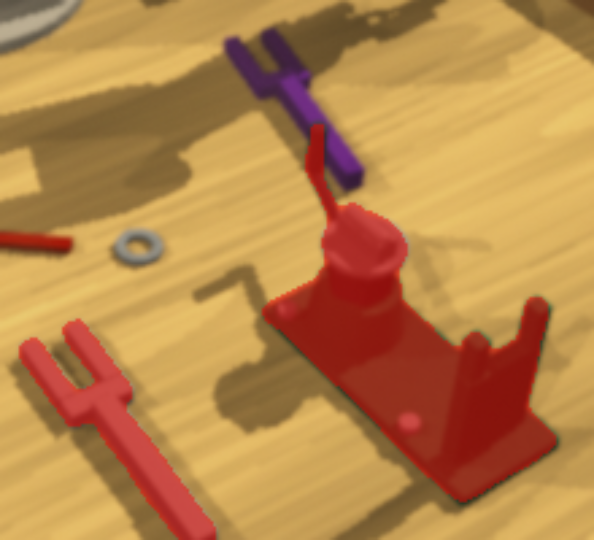

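The masks lie on the right objects: the larger grey key, and the jack including its lever. I'm moving above the key.

drive_tool --moves '[[0.3, [-57.5, -59.3, 3.1], -18], [0.3, [-57.5, -59.3, 3.1], -18], [0.3, [-57.5, -59.3, 3.1], -18], [0.3, [-57.5, -59.3, 3.1], -18], [0.3, [-57.5, -59.3, 3.1], -18], [0.3, [-57.5, -59.3, 3.1], -18], [0.3, [-57.5, -59.3, 3.1], -18], [0.3, [-57.5, -59.3, 3.1], -18], [0.3, [-57.5, -59.3, 3.1], -18], [0.3, [-57.5, -59.3, 3.1], -18], [0.3, [-57.5, -59.3, 3.1], -18], [0.3, [-57.5, -59.3, 3.1], -18]]'

```text
clock: 2.4
eef_pos: [521.5, -94.6, 203.4]
tcp_rot: [3.142, 0.001, 3.115]
contact_force: [1.7, 0.5, 0.1]
opening: 0.702
```

drive_tool --moves '[[0.3, [-3.3, -6.6, 0.3], 0], [0.3, [-3.3, -6.6, 0.3], 0], [0.3, [-3.3, -6.6, 0.3], 0], [0.3, [-3.3, -6.6, 0.3], 0]]'

```text
clock: 2.9
eef_pos: [552.1, -160.2, 200.3]
tcp_rot: [3.141, 0.0, 3.115]
contact_force: [-0.3, -0.6, -0.1]
opening: 0.699
```

```bash
cat >> h.py <<'E'
def wrist():
    s=r.sense(); f=r.grab_frame('wrist')
    T=np.eye(4); T[:3,:3]=Ro.from_euler('xyz',s['tcp_rot']).as_matrix(); T[:3,3]=s['eef_pos']
    f['pose']=T@f['hand_eye']; return f
E
python3 - <<'E'
from h import *
f=wrist(); save('w1',f); print(f['pose'].round(2))
for d in r.outline_of('holding_key','wrist'):
    print(d['score'],d['at'],d['mask'].sum()); print(fit([(f,d['mask'].astype(float),None)],KEY,[481,-159.5,-.03]))
for d in r.spot_point('holding_key','wrist'): print(d['at'],d['score'],at(f,d['at'],7))
rel([553,-161.7,5],3.11)
E
```

```text
[[ 3.0000e-02 -9.5000e-01 -3.2000e-01  4.6993e+02]
 [ 1.0000e+00  2.0000e-02  1.0000e-02 -1.5811e+02]
 [ 0.0000e+00 -3.2000e-01  9.5000e-01  3.4291e+02]
 [ 0.0000e+00  0.0000e+00  0.0000e+00  1.0000e+00]]
0.96 [325.2, 175.3] 5959
(array([ 4.80238984e+02, -1.57282405e+02, -2.94113528e-02]), np.float64(0.04835561980484271))
[325.3, 128.4] 0.68 [ 478.67311786 -156.0631282     7.        ]
pos [ 552.4 -160.2  200.6] rot [3.141e+00 1.000e-03 3.116e+00] F [-0.1  0.7 -0. ] op 0.691 t 3.05 q6 -1.83
shift cm [-0.04 -0.15 19.56] roll deg 0.35025387923392187
```

View pics/w1.png

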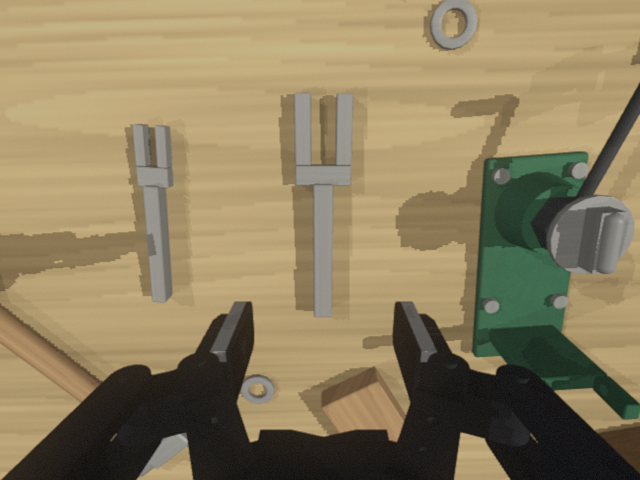

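The wrist view has the larger key centred between the fingers (slot about (323,130), handle end (322,315)). The jack is on the right, with its screw at (592,235). I'm going down to grasp.

drive_tool --moves '[[0.3, [0, 0, 6], 0], [0.3, [0, 0, 12], 0], [0.3, [0, 0, 17], 0], [0.3, [0, 0, 19.5], 0], [0.3, [0, 0, 19.5], 0], [0.3, [0, 0, 19.5], 0], [1, [0, 0, 19.5], 0], [1, [0, 0, 19.5], 0], [1, [0, 0, 19.5], 0], [1, [0, 0, 19.5], 0], [1, [0, 0, 19.5], 0], [1, [0, 0, 19.5], 0]]' --grip_force 70

```text
clock: 4.55
eef_pos: [553.2, -160.4, 6.9]
tcp_rot: [-3.141, 0.002, 3.116]
contact_force: [-1.8, 0.8, 8.6]
opening: 0.185
```

drive_tool --moves '[[1, [0, 0, -3], 0], [1, [0, 0, -8], 0], [1, [0, 0, -14], 0], [1, [0, 0, -18], 0], [1, [0, 0, -18], 0], [1, [0, 0, -18], 0]]'

```text
clock: 5.3
eef_pos: [551.8, -160.1, 185.8]
tcp_rot: [3.141, 0.001, 3.116]
contact_force: [0.4, 0.3, -5.6]
opening: 0.181
```

```bash
python3 - <<'E'
from h import *
s=r.sense(); print(s['contact_force'],s['wrist_torque'],s['eef_pos'],s['tcp_rot'],s['opening'])
f=wrist(); save('w2',f); cv2.imwrite('pics/w2.png',cv2.cvtColor(f['color'],cv2.COLOR_RGB2BGR))
for d in r.outline_of('holding_key','wrist'):print(d['score'],d['at'],d['mask'].sum())
for t in('jack',):
  for d in r.outline_of(t,'wrist'):print(t,d['score'],d['at'],d['mask'].sum())
E
```

```text
[ 0.39417597  0.28021224 -5.58606055] [ 0.0325462  -0.01515227 -0.00084654] [ 551.79910127 -160.11905574  185.77340434] [3.14134595e+00 7.02952084e-04 3.11573751e+00] 0.18085322621227226
0.62 [325.2, 218.2] 26780
jack 0.71 [557.8, 266.7] 31891
```

View pics/w2.png

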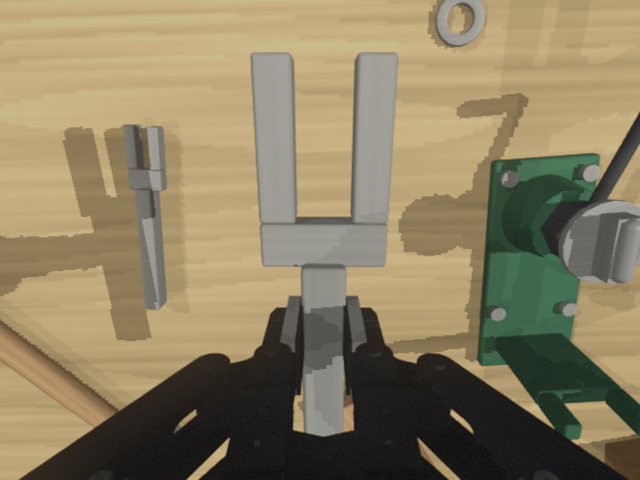

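The key is gripped level with its handle between the pads: prongs at (272,140) and (375,140), tongue of the jack at (625,245). I'm stepping toward the jack to measure its tongue.

drive_tool --moves '[[1, [0, 4.5, -1], 0], [1, [0, 9, -2], 0], [1, [0, 9, -2], 0], [1, [0, 9, -2], 0]]'

```text
clock: 5.95
eef_pos: [553.5, -70.1, 204.0]
tcp_rot: [3.141, -0.003, 3.117]
contact_force: [-0.3, -1.5, -3.8]
opening: 0.187
```

```bash
python3 - <<'E'
from h import *
f=wrist(); save('w3',f); 
s=r.sense(); print(s['eef_pos'],s['tcp_rot'])
kd=r.outline_of('holding_key','wrist')
for d in kd:print(d['score'],d['at'],d['mask'].sum())
for d in r.outline_of('jack','wrist'):
  print('jack',d['score'],d['at'],d['mask'].sum())
  print(fit([(f,d['mask'].astype(float),None)],JACK,[557.6,32.7,.049]))
J=Tm(557.6,32.7,.049)
img=cv2.cvtColor(f['color'],cv2.COLOR_RGB2BGR)
for x,y,z in [(22,8,113),(22,-8,113),(-22,-8,113),(-22,8,113)]: 
    u=proj(f,(J@[x,y,z,1])[:3]);cv2.circle(img,tuple(u.astype(int)),2,(0,0,255),-1)
for a in np.arange(0,6.28,.2):
    u=proj(f,(J@[30*np.cos(a),30*np.sin(a),91,1])[:3]);cv2.circle(img,tuple(u.astype(int)),1,(255,0,0),-1)
for x,y in [(-50,45),(-50,-45),(160,45),(160,-45)]:
    u=proj(f,(J@[x,y,12,1])[:3]);cv2.circle(img,tuple(u.astype(int)),3,(255,0,255),-1)
cv2.imwrite('pics/w3.png',img)
E
```

```text
[553.51334613 -70.52196689 203.99677599] [ 3.14110100e+00 -2.57906820e-03  3.11582499e+00]
0.9 [573.2, 30.8] 2223
0.72 [321.6, 216.7] 26801
jack 0.56 [445.5, 244.2] 22637
(array([5.55215292e+02, 3.92110446e+01, 8.36900123e-03]), np.float64(0.24638533262953366))
```

View pics/w3.png

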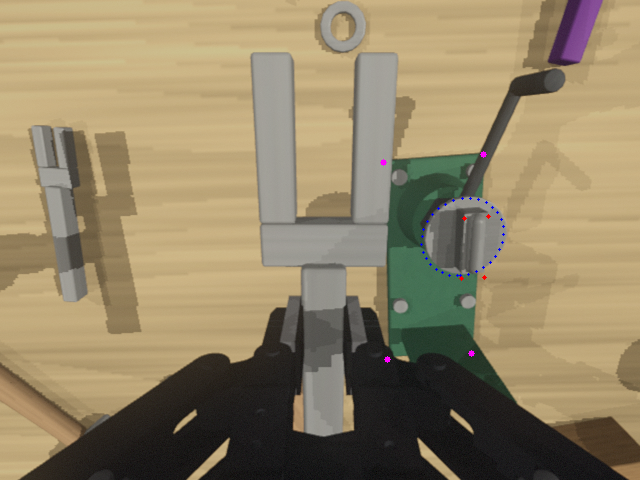

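```bash
python3 - <<'E'
from h import *
img=cv2.imread('pics/w3.png'); cv2.imwrite('pics/w3z.png',cv2.resize(img[140:400,380:560],None,fx=3,fy=3,interpolation=cv2.INTER_CUBIC)[:600])
cv2.imwrite('pics/w3k.png',cv2.resize(img[40:280,240:410],None,fx=2.5,fy=2.5,interpolation=cv2.INTER_CUBIC)[:600])
E
```

```text
(no output)
```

View pics/w3z.png

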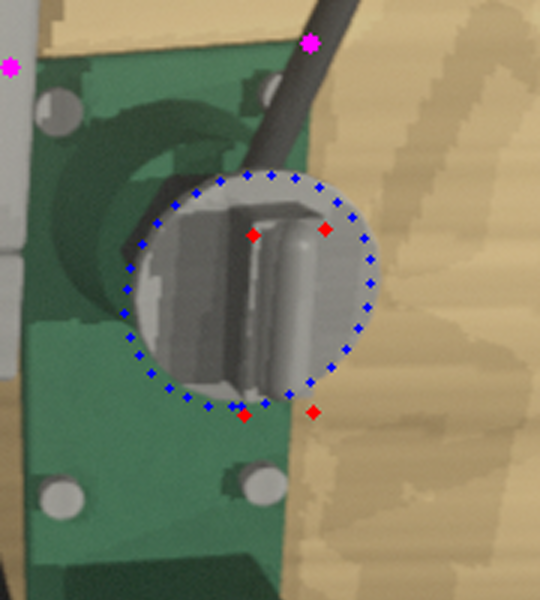

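View pics/w3k.png

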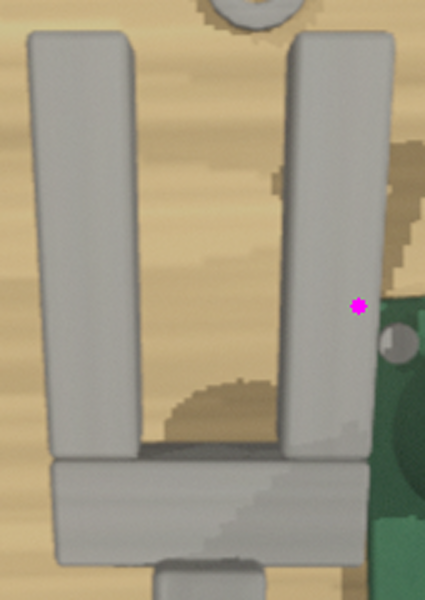

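```bash
python3 - <<'E'
from h import *
f=wrist(); s=r.sense(); print(f['fx'],f['pose'].round(3),s['eef_pos'])
for z in (211,216,206):
    a=at(f,(324.5,53),z);b=at(f,(324.4,222),z);c=at(f,(324.4,265.5),z)
    w=at(f,(397.2,60),z)-at(f,(251.2,60),z); w2=at(f,(388,226),z)-at(f,(260.8,226),z)
    print(z,a,b,c,'len',np.linalg.norm(b-a),'w',w[1],w2[1], 'dir',np.arctan2(*(b-a)[1::-1]))
# shoulder circle centre refinement
cu=np.array([380+257.5/3,140+(172+401)/6]); print(cu,at(f,cu,91))
J=Tm(557.6,32.7,.049);print(proj(f,(J@[0,0,91,1])[:3]))
E
```

```text
365.791038337829 [[ 2.60000e-02 -9.48000e-01 -3.16000e-01  4.71777e+02]
 [ 1.00000e+00  2.50000e-02  8.00000e-03 -6.87480e+01]
 [ 1.00000e-03 -3.16000e-01  9.49000e-01  3.47015e+02]
 [ 0.00000e+00  0.00000e+00  0.00000e+00  1.00000e+00]] [553.70795308 -70.89419738 204.45984528]
211 [450.86892173 -67.5885082  211.        ] [509.47068513 -69.10061566 211.        ] [527.5402334  -69.55654211 211.        ] len 58.62126869044067 w 49.11858049168049 49.174888413803856 dir -0.025797380771299044
216 [451.63752096 -67.63111452 216.        ] [508.08504469 -69.08763591 216.        ] [525.49034439 -69.5268022  216.        ] len 56.46631199712037 w 47.31294891526602 47.36718692084925 dir -0.025797380771299293
206 [450.1003225  -67.54590188 206.        ] [510.85632557 -69.11359541 206.        ] [529.59012241 -69.58628202 206.        ] len 60.776225383760924 w 50.924212068094945 50.98258990675848 dir -0.025797380771299065
[465.83333333 235.5       ] [555.7651734   34.16553418  91.        ]
[463.59549006 237.92614689]
```

```bash
python3 - <<'E'
from h import *
rel([629,37,150],3.1866)
E
```

```text
pos [553.7 -70.9 204.5] rot [ 3.141e+00 -2.000e-03  3.115e+00] F [ 0.4 -0.2 -3.8] op 0.186 t 6.15 q6 -1.67
shift cm [-7.25 10.98  5.44] roll deg -4.119959212573353
```

drive_tool --moves '[[1, [-3.5, 5, 0], -2], [1, [-7.2, 9, 0], -4], [1, [-7.2, 11, 0], -4], [1, [-7.2, 11, 3], -4], [1, [-7.2, 11, 5.4], -4], [1, [-7.2, 11, 5.4], -4], [1, [-7.2, 11, 5.4], -4]]'

```text
clock: 7.02
eef_pos: [628.8, 36.7, 151.2]
tcp_rot: [3.141, -0.001, -3.099]
contact_force: [0.3, 0.2, -2.9]
opening: 0.19
```

```bash
python3 - <<'E'
from h import *
f=wrist(); rel([629,37,150],3.1866)
J=Tm(555.8,34.2,.045)
img=cv2.cvtColor(f['color'],cv2.COLOR_RGB2BGR); cv2.imwrite('pics/w4raw.png',img)
for x,y,z in [(22,8,113),(22,-8,113),(-22,-8,113),(-22,8,113)]: 
    u=proj(f,(J@[x,y,z,1])[:3]);cv2.circle(img,tuple(u.astype(int)),1,(0,0,255),-1)
cv2.imwrite('pics/w4.png',img)
cv2.imwrite('pics/w4z.png',cv2.resize(img[40:280,230:430],None,fx=2.5,fy=2.5,interpolation=cv2.INTER_CUBIC))
for c in('scene','top'):
    g=r.grab_frame(c); save(c+'4',g)
E
```

```text
pos [629.2  36.8 151.6] rot [ 3.141 -0.    -3.099] F [ 0.8  0.3 -3.2] op 0.185 t 7.075 q6 -1.56
shift cm [0.01 0.02 0.16] roll deg -0.1539920193257113
```

View pics/w4.png

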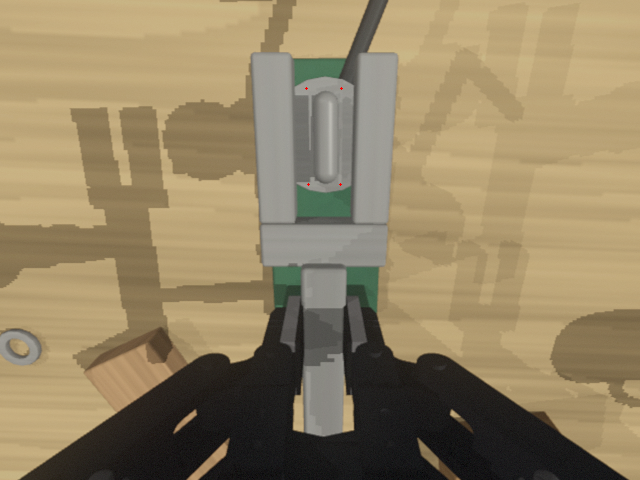

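View pics/w4z.png

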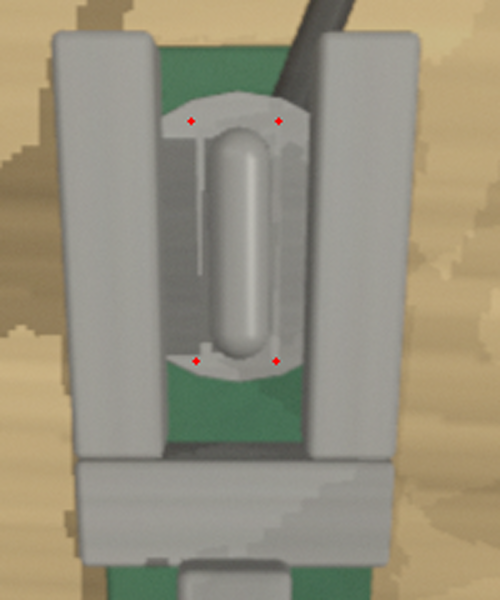

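```bash
python3 - <<'E'
from h import *
f=wrist();s=r.sense();print(s['eef_pos'],s['tcp_rot'],f['cx'])
Z=lambda u,v:(230+u/2.5,40+v/2.5)
a=at(f,Z(239.5,130),112);b=at(f,Z(241.5,355),112);print('tongue',a,b,(a+b)/2,np.arctan2(*(b-a)[1::-1]))
z0=s['eef_pos'][2]-8
for z in (z0,z0+14):
  a=at(f,Z((158+316)/2,35),z);b=at(f,Z((165+304)/2,455),z);print('slot',z,a,b,(a+b)/2,np.arctan2(*(b-a)[1::-1]))
a=at(f,Z((55+416)/2,40),z0+14);b=at(f,Z((78+393)/2,460),z0+14);print('outer',a,b,(a+b)/2,np.arctan2(*(b-a)[1::-1]))
cand=[at(f,Z(236,93),91),at(f,Z(236,380),91)];print(cand,sum(cand)/2)
E
```

```text
[629.14451551  37.00744944 151.5333712 ] [ 3.14084109e+00 -4.47222950e-05 -3.09892133e+00] 323.01712061766824
tongue [535.69852947  34.35905503 112.        ] [577.29487755  36.64208021 112.        ] [556.49670351  35.50056762 112.        ] 0.05483021864761332
slot 143.53337119838 [524.61913782  33.22481055 143.5333712 ] [589.21387806  35.66598407 143.5333712 ] [556.91650794  34.44539731 143.5333712 ] 0.03777416406857597
slot 157.53337119838 [526.7101142   33.23807913 157.5333712 ] [585.30440404  35.45248278 157.5333712 ] [556.00725912  34.34528095 157.5333712 ] 0.03777416406857611
outer [527.32533741  33.06294715 157.5333712 ] [586.10231576  35.64268077 157.5333712 ] [556.71382658  34.35281396 157.5333712 ] 0.04386205468144169
[array([527.41857039,  33.44377364,  91.        ]), array([586.43281022,  36.04420751,  91.        ])] [556.9256903   34.74399057  91.        ]
```

View pics/scene4.png

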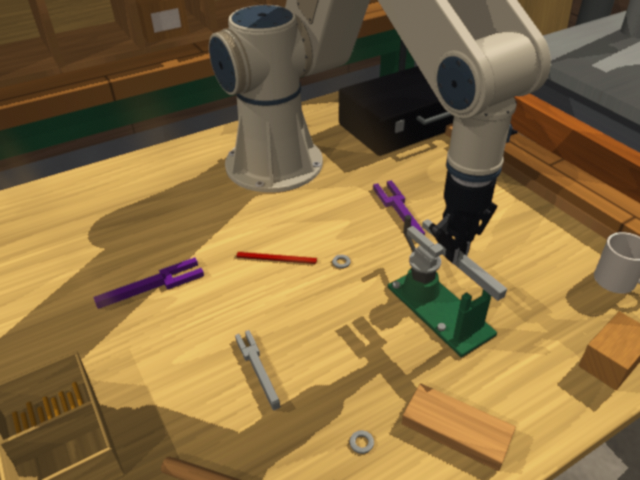

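The slot sits around the tongue within about 1 mm. I'm adding +1 mm sideways and lowering in stages.

drive_tool --moves '[[1, [0, 0.1, 0.5], 0], [1, [0, 0.1, 1.5], 0], [1, [0, 0.1, 2.5], 0], [1, [0, 0.1, 3.2], 0], [1, [0, 0.1, 3.8], 0], [1, [0, 0.1, 4.0], 0], [1, [0, 0.1, 4.0], 0]]'

```text
clock: 8.1
eef_pos: [629.1, 38.0, 111.5]
tcp_rot: [3.141, -0.0, -3.099]
contact_force: [0.1, 0.3, -3.4]
opening: 0.187
```

```bash
python3 - <<'E'
from h import *
f=wrist(); rel([629,37,99],3.1866)
img=cv2.cvtColor(f['color'],cv2.COLOR_RGB2BGR)
cv2.imwrite('pics/w5z.png',cv2.resize(img[40:280,230:430],None,fx=2.5,fy=2.5,interpolation=cv2.INTER_CUBIC))
E
```

```text
pos [629.2  38.  111.7] rot [ 3.141  0.    -3.099] F [-0.9  0.4 -3.6] op 0.187 t 8.15 q6 -1.56
shift cm [ 0.03 -0.1   1.27] roll deg -0.14080972272864534
```

View pics/w5z.png

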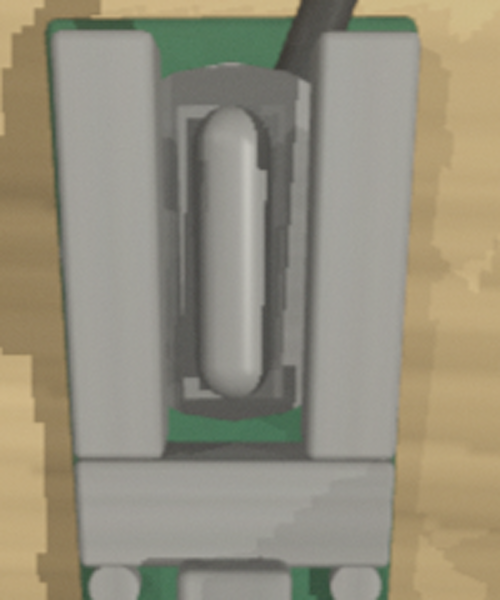

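The tongue is entering the slot centred, with no contact force. I'm lowering on.

drive_tool --moves '[[1, [0, 0, 0.4], 0], [1, [0, 0, 0.7], 0], [1, [0, 0, 1.0], 0], [1, [0, 0, 1.1], 0], [1, [0, 0, 1.1], 0]]'

```text
clock: 8.78
eef_pos: [629.2, 38.1, 100.6]
tcp_rot: [3.141, 0.0, -3.099]
contact_force: [-0.3, -0.6, -3.2]
opening: 0.19
```

drive_tool --moves '[[1, [0, 0, 0.1], 0], [1, [0, 0, 0.2], 0], [1, [0, 0, 0.3], 0], [1, [0, 0, 0.3], 0]]'

```text
clock: 9.28
eef_pos: [629.2, 38.1, 98.0]
tcp_rot: [3.141, 0.0, -3.099]
contact_force: [-2.2, 0.2, 2.4]
opening: 0.191
```

The contact force now shows the key resting. I'm opening the fingers and retreating up.

drive_tool --moves '[[0.6, [0, 0, 0], 0], [0.5, [0, 0, 0], 0], [0.4, [0, 0, 0], 0], [0.4, [0, 0, 0], 0], [0.4, [0, 0, -2], 0], [0.4, [0, 0, -5], 0], [0.4, [0, 0, -9], 0], [0.4, [0, 0, -11], 0], [0.4, [0, 0, -11], 0]]'

```text
clock: 10.4
eef_pos: [630.6, 38.1, 211.0]
tcp_rot: [3.141, 0.005, -3.099]
contact_force: [0.1, -0.5, -0.2]
opening: 0.6
```

```bash
python3 - <<'E'
from h import *
f=wrist(); rel([452.6,66.4,210],1.26)
img=cv2.cvtColor(f['color'],cv2.COLOR_RGB2BGR); cv2.imwrite('pics/w6.png',img)
g=r.grab_frame('scene'); i=cv2.cvtColor(g['color'],cv2.COLOR_RGB2BGR); cv2.imwrite('pics/s6.png',cv2.resize(i[170:370,340:520],None,fx=3,fy=3,interpolation=cv2.INTER_CUBIC))
for c,f in(('wrist',f),('scene',g)):
  for d in r.spot_point('lever_handle',c): print(c,d['score'],d['at'],at(f,d['at'],107))
E
```

```text
pos [629.6  38.  209.3] rot [ 3.141e+00  2.000e-03 -3.099e+00] F [-0.2  0.2 -0.8] op 0.601 t 10.45 q6 -1.56
shift cm [17.57  3.59 -0.11] roll deg -69.74737993275149
scene 0.73 [406.3, 217.4] [454.44153621  67.39451888 107.        ]
```

View pics/w6.png

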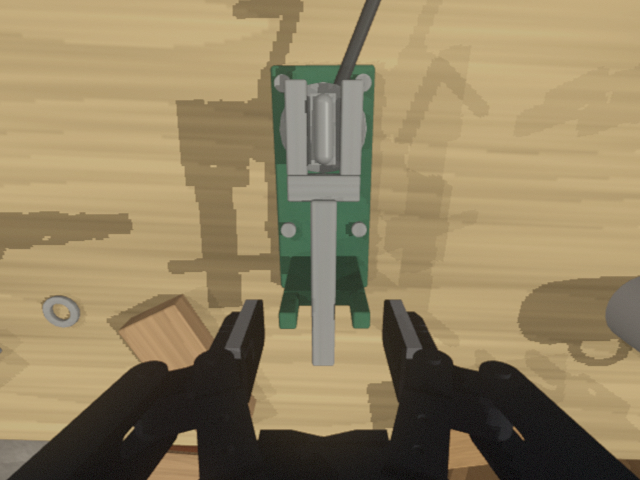

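View pics/s6.png

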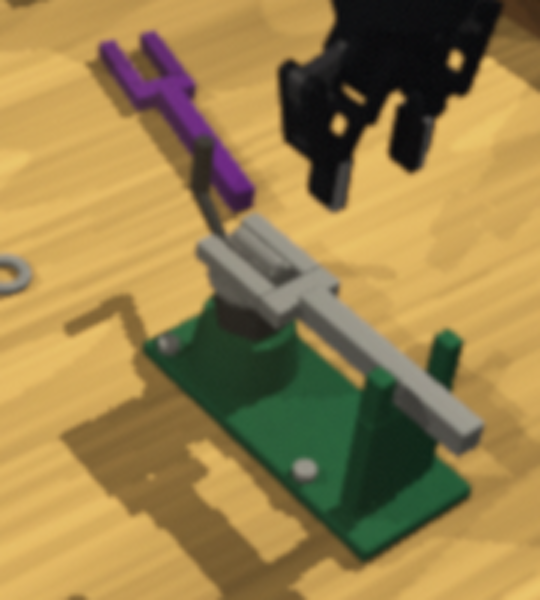

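The key is seated around the tongue, with its handle between the saddle posts (scene crop: saddle about (420,390)). Next I go above the lever handle.

drive_tool --moves '[[0.4, [4, 1, 0], -10], [0.4, [9, 2, 0], -20], [0.4, [14, 3, 0], -30], [0.4, [17.5, 3.6, 0], -40], [0.4, [17.5, 3.6, 0], -50], [0.4, [17.5, 3.6, 0], -60], [0.4, [17.5, 3.6, 0], -62], [0.4, [17.5, 3.6, 0], -62], [0.4, [17.5, 3.6, 0], -62]]'

```text
clock: 11.72
eef_pos: [452.1, 66.4, 207.0]
tcp_rot: [3.139, -0.0, -2.019]
contact_force: [0.8, 0.2, -0.2]
opening: 0.602
```

```bash
python3 - <<'E'
from h import *
f=wrist(); rel([453.5,66.5,76])
for d in r.spot_point('lever_handle','wrist'): print(d['score'],d['at'],at(f,d['at'],107))
img=cv2.cvtColor(f['color'],cv2.COLOR_RGB2BGR); 
u=proj(f,[453.5,66.5,107]);print(u); cv2.circle(img,tuple(u.astype(int)),2,(0,0,255),-1)
cv2.imwrite('pics/w7.png',img)
E
```

```text
pos [452.1  66.4 207.1] rot [ 3.139 -0.    -2.019] F [0.4 0.5 0.2] op 0.6 t 11.775 q6 -2.55
shift cm [-0.07 -0.15 13.11] roll deg None
0.69 [325.5, 246.3] [451.52134307  70.65442584 107.        ]
[320.39538781 242.4193991 ]
```

View pics/w7.png

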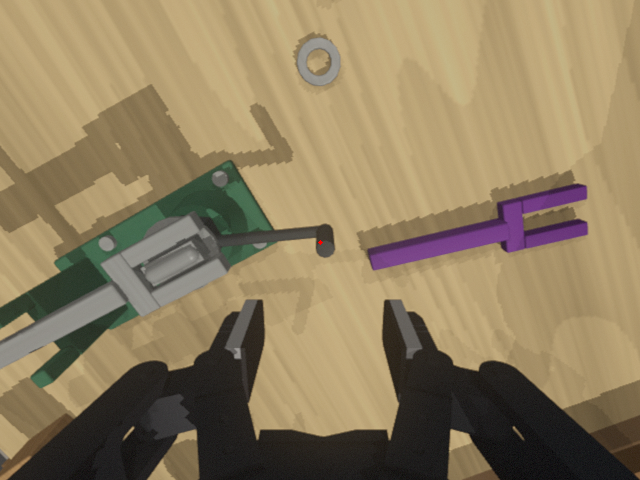

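The wrist view shows the lever handle top at (325,247), between the fingers. I'm correcting about 3 mm, descending and gripping lightly.

drive_tool --moves '[[0.4, [-0.3, 0.1, 5], 0], [0.4, [-0.3, 0.1, 9], 0], [0.4, [-0.3, 0.1, 12], 0], [0.4, [-0.3, 0.1, 13], 0], [0.4, [-0.3, 0.1, 13], 0], [1, [-0.3, 0.1, 13], 0], [1, [-0.3, 0.1, 13], 0], [1, [-0.3, 0.1, 13], 0], [1, [-0.3, 0.1, 13], 0]]' --grip_force 40

```text
clock: 12.95
eef_pos: [452.0, 69.9, 78.1]
tcp_rot: [3.139, 0.0, -2.019]
contact_force: [-4.6, 1.8, 9.5]
opening: 0.15
```

```bash
cat > arc.py <<'E'
from h import *
def arc(C,R,steps,dyaw=True):
    s=r.sense(); p=s['eef_pos']; Rm=Ro.from_euler('xyz',s['tcp_rot']).as_matrix()
    v=p[:2]-C; th=np.arctan2(v[1],v[0]); print('pos',p.round(1),'R now',np.hypot(*v).round(1),'th',th.round(3),'F',s['contact_force'].round(1),'op',s['opening'].round(3),'t',s['clock'],'q6',s['qpos'][5].round(2))
    for d in steps:
        t=th-d; q=np.array([C[0]+R*np.cos(t),C[1]+R*np.sin(t),p[2]])
        print([1,(Rm.T@(q-p)/10).round(1).tolist(),round(np.degrees(d),0)])
E
python3 - <<'E'
from arc import *
arc(np.array([556.3,35]),110,np.arange(1,12)*.08)
E
```

```text
Traceback (most recent call last):
  File "arc.py", line 4, in arc
    v=p[:2]-C; th=np.arctan2(v[1],v[0]); print('pos',p.round(1),'R now',np.hypot(*v).round(1),'th',th.round(3),'F',s['contact_force'].round(1),'op',s['opening'].round(3),'t',s['clock'],'q6',s['qpos'][5].round(2))
                                                                                                                                                    ^^^^^^^^^^^^^^^^^^
AttributeError: 'float' object has no attribute 'round'
```

```bash
sed -i "s/s\['opening'\].round(3)/round(s['opening'],3)/" arc.py; python3 - <<'E'
from arc import *
arc(np.array([556.3,35]),110,np.arange(1,13)*.07)
E
```

```text
pos [452.   69.9  78.1] R now 109.9 th 2.819 F [-4.6  1.8  9.5] op 0.15 t 12.95 q6 -2.55
[1, [-0.8, 0.1, 0.0], np.float64(4.0)]
[1, [-1.5, 0.1, 0.0], np.float64(8.0)]
[1, [-2.3, 0.1, 0.0], np.float64(12.0)]
[1, [-3.1, -0.0, 0.0], np.float64(16.0)]
[1, [-3.8, -0.2, 0.0], np.float64(20.0)]
[1, [-4.6, -0.4, -0.0], np.float64(24.0)]
[1, [-5.3, -0.6, -0.0], np.float64(28.0)]
[1, [-6.0, -0.9, -0.0], np.float64(32.0)]
[1, [-6.7, -1.3, -0.0], np.float64(36.0)]
[1, [-7.4, -1.7, -0.0], np.float64(40.0)]
[1, [-8.0, -2.1, -0.0], np.float64(44.0)]
[1, [-8.6, -2.6, -0.0], np.float64(48.0)]
```

drive_tool --moves '[[1, [-0.8, 0.1, -0.1], 4], [1, [-1.5, 0.1, -0.1], 8], [1, [-2.3, 0.1, -0.1], 12], [1, [-3.1, 0, -0.1], 16], [1, [-3.8, -0.2, -0.1], 20], [1, [-4.6, -0.4, -0.1], 24]]'

```text
clock: 13.7
eef_pos: [474.7, 108.8, 78.5]
tcp_rot: [3.14, -0.003, -2.439]
contact_force: [2.5, -5.1, -14.4]
opening: 0.146
```

```bash
python3 - <<'E'
from arc import *
arc(np.array([556.3,35]),110,np.arange(1,13)*.07)
g=r.grab_frame('scene'); i=cv2.cvtColor(g['color'],cv2.COLOR_RGB2BGR); cv2.imwrite('pics/s8.png',cv2.resize(i[170:370,340:520],None,fx=3,fy=3,interpolation=cv2.INTER_CUBIC))
E
```

```text
pos [474.7 108.8  78.5] R now 110.0 th 2.406 F [  2.5  -5.1 -14.4] op 0.146 t 13.7 q6 -2.05
[1, [-0.8, 0.1, -0.0], np.float64(4.0)]
[1, [-1.5, 0.1, -0.0], np.float64(8.0)]
[1, [-2.3, 0.1, -0.0], np.float64(12.0)]
[1, [-3.1, -0.0, -0.0], np.float64(16.0)]
[1, [-3.8, -0.2, -0.0], np.float64(20.0)]
[1, [-4.6, -0.4, -0.0], np.float64(24.0)]
[1, [-5.3, -0.6, -0.0], np.float64(28.0)]
[1, [-6.0, -0.9, -0.0], np.float64(32.0)]
[1, [-6.7, -1.2, -0.0], np.float64(36.0)]
[1, [-7.4, -1.6, -0.0], np.float64(40.0)]
[1, [-8.0, -2.1, -0.0], np.float64(44.0)]
[1, [-8.6, -2.5, -0.0], np.float64(48.0)]
```

View pics/s8.png

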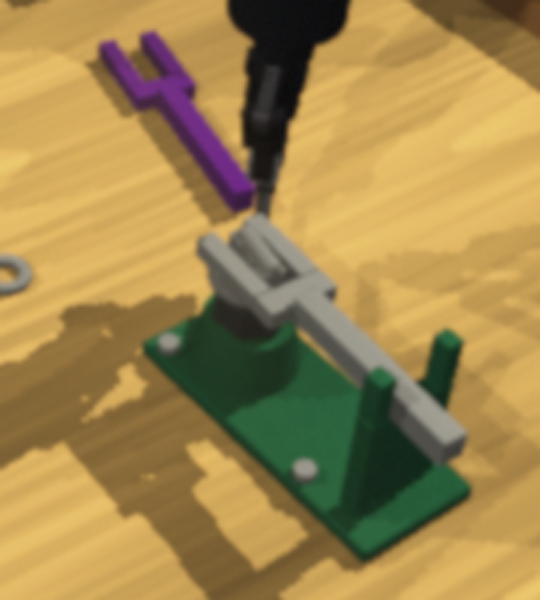

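The lever swings, the key has taken up its play against the saddle post and stays seated. I'm continuing.

drive_tool --moves '[[1, [-0.8, 0.1, 0.1], 4], [1, [-1.5, 0.1, 0.1], 8], [1, [-2.3, 0.1, 0.1], 12], [1, [-3.1, 0, 0.1], 16], [1, [-3.8, -0.2, 0.1], 20], [1, [-4.6, -0.4, 0.1], 24], [1, [-5.3, -0.6, 0.1], 28], [1, [-6.0, -0.9, 0.1], 32], [1, [-6.7, -1.2, 0.1], 36], [1, [-7.4, -1.6, 0.1], 40]]'

```text
clock: 15.0
eef_pos: [542.2, 144.2, 78.2]
tcp_rot: [-3.141, -0.003, 3.141]
contact_force: [-2.0, -5.6, 3.6]
opening: 0.15
```

```bash
python3 - <<'E'
from arc import *
arc(np.array([556.3,35]),110,np.arange(1,13)*.06)
s=r.sense();print(s['wrist_torque'])
g=r.grab_frame('scene'); i=cv2.cvtColor(g['color'],cv2.COLOR_RGB2BGR); cv2.imwrite('pics/s9.png',cv2.resize(i[170:370,340:520],None,fx=3,fy=3,interpolation=cv2.INTER_CUBIC))
E
```

```text
pos [542.2 144.2  78.2] R now 110.2 th 1.699 F [-2.  -5.6  3.6] op 0.15 t 15.0 q6 -1.31
[1, [-0.7, 0.0, -0.0], np.float64(3.0)]
[1, [-1.3, 0.1, -0.0], np.float64(7.0)]
[1, [-2.0, 0.1, -0.0], np.float64(10.0)]
[1, [-2.6, 0.0, -0.0], np.float64(14.0)]
[1, [-3.3, -0.1, -0.0], np.float64(17.0)]
[1, [-3.9, -0.2, -0.0], np.float64(21.0)]
[1, [-4.6, -0.4, -0.0], np.float64(24.0)]
[1, [-5.2, -0.6, -0.0], np.float64(28.0)]
[1, [-5.8, -0.8, -0.0], np.float64(31.0)]
[1, [-6.4, -1.1, -0.0], np.float64(34.0)]
[1, [-7.0, -1.4, -0.0], np.float64(38.0)]
[1, [-7.5, -1.8, -0.0], np.float64(41.0)]
[-0.80673166  0.35631652  0.06213607]
```

View pics/s9.png

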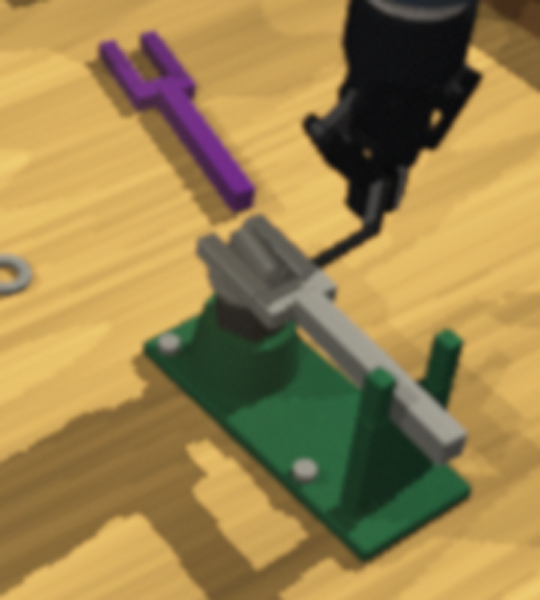

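drive_tool --moves '[[1, [-0.7, 0, 0], 3], [1, [-1.3, 0.1, 0], 7], [1, [-2.0, 0.1, 0], 10], [1, [-2.6, 0, 0], 14], [1, [-3.3, -0.1, 0], 17], [1, [-3.9, -0.2, 0], 21]]'

```text
clock: 15.8
eef_pos: [581.7, 142.2, 78.4]
tcp_rot: [-3.14, -0.003, 2.77]
contact_force: [-2.0, -1.2, -2.8]
opening: 0.147
```

```bash
python3 - <<'E'
from arc import *
arc(np.array([556.3,35]),110,np.arange(1,9)*.04)
E
```

```text
pos [581.7 142.2  78.4] R now 110.1 th 1.338 F [-2.  -1.2 -2.8] op 0.147 t 15.8 q6 -0.96
[1, [-0.4, 0.0, -0.0], np.float64(2.0)]
[1, [-0.9, 0.1, -0.0], np.float64(5.0)]
[1, [-1.3, 0.1, -0.0], np.float64(7.0)]
[1, [-1.8, 0.1, -0.0], np.float64(9.0)]
[1, [-2.2, 0.1, -0.0], np.float64(11.0)]
[1, [-2.6, 0.0, -0.0], np.float64(14.0)]
[1, [-3.1, -0.0, -0.0], np.float64(16.0)]
[1, [-3.5, -0.1, -0.0], np.float64(18.0)]
```

drive_tool --moves '[[1, [-0.4, 0, 0], 2], [1, [-0.9, 0.1, 0], 5], [1, [-1.3, 0.1, 0], 7], [1, [-1.8, 0.1, 0], 9]]'

```text
clock: 16.3
eef_pos: [598.8, 136.6, 78.4]
tcp_rot: [-3.139, -0.003, 2.612]
contact_force: [-2.2, 1.6, -2.5]
opening: 0.145
```

```bash
python3 - <<'E'
from arc import *
arc(np.array([556.3,35]),110,np.arange(1,9)*.03)
E
```

```text
pos [598.8 136.6  78.4] R now 110.1 th 1.175 F [-2.2  1.6 -2.5] op 0.145 t 16.3 q6 -0.82
[1, [-0.3, 0.0, -0.0], np.float64(2.0)]
[1, [-0.7, 0.1, -0.0], np.float64(3.0)]
[1, [-1.0, 0.1, -0.0], np.float64(5.0)]
[1, [-1.3, 0.1, -0.0], np.float64(7.0)]
[1, [-1.6, 0.1, -0.0], np.float64(9.0)]
[1, [-2.0, 0.1, -0.0], np.float64(10.0)]
[1, [-2.3, 0.1, -0.0], np.float64(12.0)]
[1, [-2.6, 0.0, -0.0], np.float64(14.0)]
```

drive_tool --moves '[[1, [-0.3, 0, 0], 2], [1, [-0.7, 0.1, 0], 3], [1, [-1.0, 0.1, 0], 5]]'

```text
clock: 16.68
eef_pos: [606.3, 133.2, 78.3]
tcp_rot: [-3.138, -0.006, 2.522]
contact_force: [-11.4, 11.0, 4.5]
opening: 0.148
```

```bash
python3 - <<'E'
from arc import *
arc(np.array([556.3,35]),110,np.arange(1,9)*.03)
E
```

```text
pos [606.3 133.2  78.3] R now 110.2 th 1.099 F [-11.4  11.    4.5] op 0.148 t 16.675 q6 -0.74
[1, [-0.3, 0.0, -0.0], np.float64(2.0)]
[1, [-0.7, 0.1, -0.0], np.float64(3.0)]
[1, [-1.0, 0.1, -0.0], np.float64(5.0)]
[1, [-1.3, 0.1, -0.0], np.float64(7.0)]
[1, [-1.6, 0.1, -0.0], np.float64(9.0)]
[1, [-2.0, 0.1, -0.0], np.float64(10.0)]
[1, [-2.3, 0.1, -0.0], np.float64(12.0)]
[1, [-2.6, 0.1, -0.0], np.float64(14.0)]
```

drive_tool --moves '[[1, [-0.3, 0, 0], 0], [1, [-0.5, 0, 0], 0], [1, [-0.5, 0, 0], 0]]'

```text
clock: 17.05
eef_pos: [607.3, 132.6, 78.3]
tcp_rot: [-3.137, -0.013, 2.521]
contact_force: [-14.9, 16.6, 5.8]
opening: 0.145
```

```bash
python3 - <<'E'
from arc import *
arc(np.array([556.3,35]),110,[.03])
f=wrist(); save('w10',f)
g=r.grab_frame('scene'); i=cv2.cvtColor(g['color'],cv2.COLOR_RGB2BGR); cv2.imwrite('pics/s10.png',cv2.resize(i[170:370,340:520],None,fx=3,fy=3,interpolation=cv2.INTER_CUBIC))
E
```

```text
pos [607.3 132.6  78.3] R now 110.1 th 1.089 F [-14.9  16.6   5.8] op 0.145 t 17.05 q6 -0.75
[1, [-0.3, 0.0, -0.0], np.float64(2.0)]
```

View pics/s10.png

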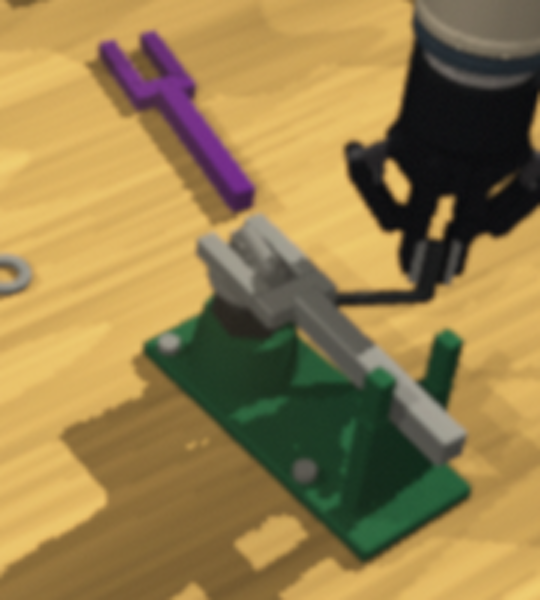

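View pics/w10.png

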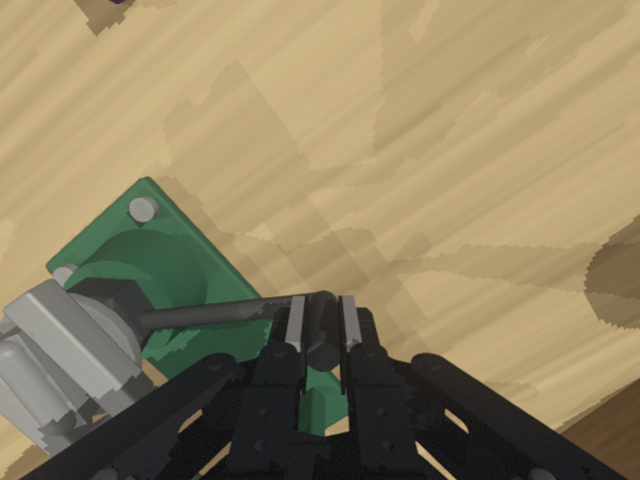

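The tangential force rose to 22 N with almost no motion at the lever angle expected for the hard stop (screw play about 0.25, nut at 1.5). I'm opening and retreating upward.

drive_tool --moves '[[0.7, [-0.2, 0, 0], 0], [0.5, [-0.2, 0, 0], 0], [0.4, [-0.2, 0, 0], 0], [0.4, [-0.2, 0, 0], 0], [0.4, [-0.2, 0, -3], 0], [0.4, [-0.2, 0, -8], 0], [0.4, [-0.2, 0, -14], 0], [0.4, [-0.2, 0, -18], 0], [0.4, [-0.2, 0, -18], 0]]'

```text
clock: 18.27
eef_pos: [613.4, 131.1, 262.3]
tcp_rot: [3.142, -0.008, 2.521]
contact_force: [-0.6, -0.7, -0.4]
opening: 0.599
```

```bash
python3 - <<'E'
from h import *
s=r.sense(); print(s['eef_pos'],s['contact_force'],s['clock'])
f=wrist(); save('w11',f)
for d in r.spot_point('lever_handle','wrist'): print('w',d['score'],d['at'],at(f,d['at'],107))
g=r.grab_frame('scene'); i=cv2.cvtColor(g['color'],cv2.COLOR_RGB2BGR); cv2.imwrite('pics/s11.png',cv2.resize(i[170:370,340:520],None,fx=3,fy=3,interpolation=cv2.INTER_CUBIC))
for d in r.spot_point('lever_handle','scene'): print('s',d['score'],d['at'],at(g,d['at'],107))
E
```

```text
[613.446736   131.053125   262.28908064] [-0.60957432 -0.69205241 -0.42186162] 18.275
w 0.59 [318.5, 209.3] [602.13445305 134.36566324 107.        ]
s 0.91 [482.3, 249.8] [604.65267928 129.32506825 107.        ]
```

View pics/s11.png

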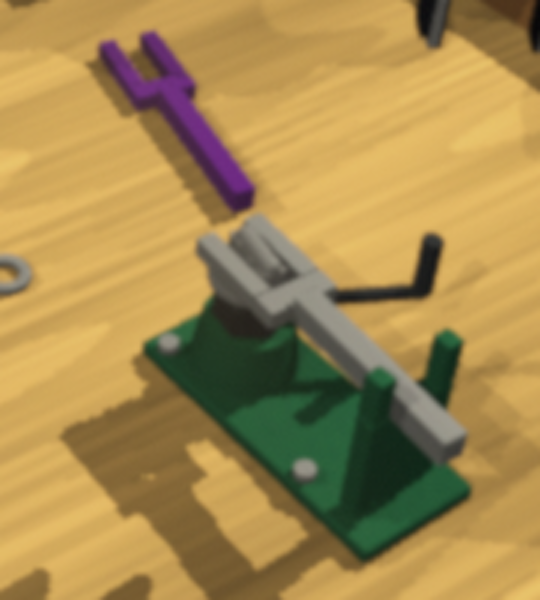

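View pics/w11.png

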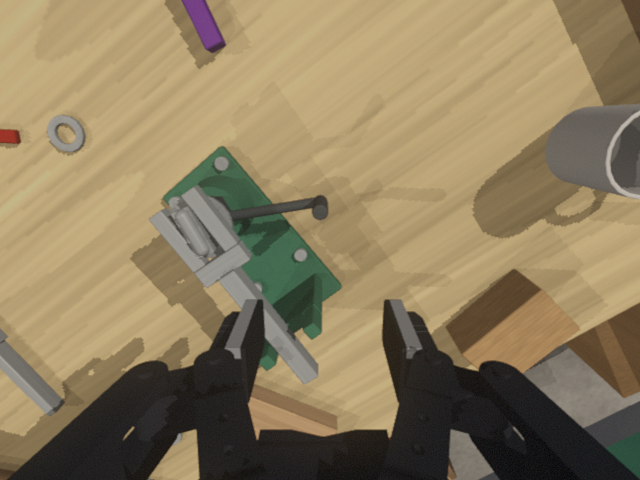

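```bash
python3 - <<'E'
from h import *
f=wrist()
for d in r.outline_of('holding_key','wrist'):
    print(d['score'],d['at'],d['mask'].sum())
    if abs(d['at'][0]-230)<60: print(fit([(f,d['mask'].astype(float),None)],KEY,[556,35,-.2],z=91))
f=r.grab_frame('scene')
for d in r.outline_of('holding_key','scene'):
    print(d['score'],d['at'],d['mask'].sum())
    if d['at'][0]>410: print(fit([(f,d['mask'].astype(float),None)],KEY,[556,35,-.2],z=91))
E
```

```text
0.78 [206.1, 25.7] 1227
(array([ 5.56e+02,  3.50e+01, -2.00e-01]), np.float64(1.0))
0.71 [229.8, 271.5] 6711
(array([ 5.55943601e+02,  3.55873434e+01, -3.30954166e-02]), np.float64(0.1859241307822126))
0.93 [153.2, 283.1] 1700
0.92 [450.3, 277.3] 1575
(array([ 5.55003455e+02,  3.52759488e+01, -3.90760027e-02]), np.float64(0.20413669064748197))
0.9 [401.0, 206.6] 947
```

```bash
python3 - <<'E'
from rig import r
print(r.sign_off(), r.sense()['clock'])
E
```

```text
the job is handed in; nothing more can be done
the job is handed in; nothing more can be done
```

The jack is locked and the job is handed in, at about 18.4 s of the 64 s allowed. The larger grey fork key lies over the screw's tongue with its handle in the saddle. I gripped the locknut's lever and swung it clockwise until it stopped.

- **Nut tight:** at the end the lever's resistance rose from about 3 N to 22 N with almost no further movement. The lever stopped at about 1.09 rad in world axes, from the gripper position. That matches the nut at its 1.5 stop if the screw used about 0.25 rad of its play.
- **Key in place:** after the gripper let go, the wrist and scene pictures both showed the key still around the tongue. It had turned only about 0.08 rad and rested against the saddle post.
- **Robot clear:** the gripper was well above the jack and open, with contact force near zero.

**Weaker checks:** the wrist camera put the released lever at 1.14 rad against 1.10 from the scene camera, which is within calibration error. The outline fits for the key's final angle were loose, with only about 80% overlap. I did not measure the screw's turn directly; it is inferred from the lever and key angles.

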